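Slide a sign blank out over the end of the riser for taping

TASK

The end of the longer of the two bare metal sign plates on the wooden riser is to be wrapped with masking tape. With the fingertips, push that plate along its lane until about 4.5 cm of it sticks out past the end of the riser nearest the roll of masking tape, and leave it lying flat there. Only slide it, never pick it up, and leave the shorter plate, the tape roll and the paper-clip tub where they are.

Things in the scene. Friction and masses are not known exactly. Their poses are not given: they have to be found in the camera images.
- riser: Low fixed wooden riser standing on the desk, 172 (x) by 300 (y) mm, flat deck 60 mm above the desk. Origin: centre of its underside, at desk height. Its y axis runs along the two lanes, roughly to the robot's left; both ends (y = +150 and -150 mm) are open. Three guide strips, 8 mm wide and standing 9 mm above the deck, run the whole length along y at x = -82, 0 and +82 mm; between them lie two lanes, each 74 mm wide, with centre lines at x = -41 and +41 mm.
- long_blank: The longer bare aluminium sign plate, loose, 60 (x) by 170 (y) by 6 mm thick, about 0.17 kg, lying flat on the deck in either lane with its length along the lane. Origin: centre of its underside (on the deck, 60 mm above the desk). It would tip over the end if more than 85 mm of it stuck out.
- short_blank: The shorter sign plate, 60 (x) by 120 (y) by 6 mm, otherwise alike, lying in the other lane; origin at the centre of its underside. To be left alone.
- tape_roll: Roll of beige masking tape lying flat on the desk, a ring 100 mm across and 25 mm high, beyond one end of the riser or the other. Origin: centre of its underside.
- clip_tub: Round dark tub of paper clips, 68 mm across and 30 mm high, on the desk beyond the other end of the riser. Origin: centre of its underside.
Not all that is in view belongs to the job. What is shaped like the tape_roll but purple is not meant. Leave any red look-alike of the long_blank alone.

How it is judged:
By the outcome, as a careful person would: the job done as asked, in the order asked, and still so for the second after the job is handed in, with the robot touching nothing.
It also fails if it takes over 35 s, if anything falls off the work surface, if the arm or the gripper's body presses on something with over 40 N, if the wrist force passes 120 N, or if a joint passes its speed limit or range.

ROBOT

A 6-joint arm with a two-finger parallel gripper is mounted at the origin on a cart in front of the work surface, level with it; the furniture and walls round the work are solid. World frame = base frame: x ahead of the robot, y to its left, z up, the work surface at z = 0. Lengths are in mm, angles in rad, forces in N, time in s.
With the tool pointing down it reaches from about 300 to 1000 mm from the base axis. Payload 5.1 kg.
Tool frame: the origin (TCP) lies on the front face of the gripper's body, between the roots of the fingers; the fingertips stand 78 mm ahead of it and the grasp point (between the pads) lies 59 mm ahead of it; z points along the fingers, y is the line along which they close (so a half turn about z gives the same grasp; the last joint's range is limited). The gripper opens to 95 mm and grips with 3 to 60 N. Pads are 20 mm wide; open, the fingers measure 119 mm over their backs; the gripper's body (75 mm by 180 mm) begins 59 mm behind the grasp point.
Start: joints at [-1.327, 0.124, 1.65, -0, 1.367, -0.083], TCP at [208.627, -615.597, 292.256] pointing down, gripper open.
Joint ranges: [-2.61, 2.61], [-1.02, 2.33], [0.03, 2.71], [-1.35, 4.49], [0.32, 2.68], [-2.91, 2.91]. Speed limits (rad/s): [2.57, 2.57, 3.14, 3.14, 3.14, 3.14].

INTERFACE

Orientations are given as a unit quaternion [x, y, z, w].
In Python, from plant import bot, solve_ik, read_state, optics, finder gives the robot as it stands. Calls block until the motion is done:
- bot.move_to(position, orientation): joint-space move of the TCP to a pose.
- bot.move_straight(position, frame=None, rate=150, force_limit=None): straight line of the TCP; frame=None keeps the orientation; rate is the mean speed in mm/s. With force_limit (N) it stops when the force on the tool has changed by that much, and returns True; else False.
- bot.move_j(angles): joint-space move.
- bot.command_gripper(opening, grasp_force=None): finger opening in mm; grasp_force is the grip in N (None keeps the last); returns when the fingers have stopped.
- bot.pause(seconds).
- solve_ik(position, orientation): joint angles nearest the present ones, or None.
- read_state(): the state.
- optics.capture(name): name is "scene" or "top" or "wrist"; returns a dict with "pixels" (400x640x3 uint8, red, green, blue), "vertical_fov" (degrees; the focal length in pixels is half the picture's height over the tangent of half this angle, whatever the lens; pixels are square), "cx", "cy" (the principal point, pixels), "R" (3x3) and "t" (3): a world point X has camera coordinates R X + t. Camera axes: x right, y down, z forward; pixel columns grow to the right and rows downward; lengths in mm; the calibration is good to about 2 mm. The wrist camera is an equidistant fisheye: a pixel r from the principal point sees the ray r / f radians off the axis. A picture is of the moment at which its call begins. There is no depth.
A pose or a line that the arm cannot do raises bot.MotionError and nothing moves.
- bot.sign_off(): hands the job in; it is judged then, once.
Trained networks look in a picture, given as the dict that the camera call returned (one of the last four; its "shot" number tells which), for a name from the list of things; names that differ only in an ending like _2 or _b are one class to them, and where a whole thing is asked for, a point or a joint stands for the part that bears it (a point fixed in the world has none). Each returns a list of dicts, best first, with "conf" (0 to 1); they miss things now and then, are a little off and sometimes report something else, mostly with a low value. They report only what shows in the picture. A call takes as long as a camera call. They do not tell look-alikes from the thing itself.
- finder.recognise(picture, label): "rect" ([left, top, width, height] in pixels, round what is visible of it).
- finder.regions_of(picture, label): "mask" (400x640 bool, what is visible of it) and "rect" ([left, top, width, height] in pixels, round what is visible of it).
The state is a dict: "clock": time; "joint_pos": joint angles; "dq": joint speeds; "effort": joint torques, N m; "tool_pos": TCP position; "ee_rot": TCP orientation; "force": force on the tool from outside, world axes, zero at the start; "moment": the same for the moment, N m; "width": finger opening in mm; "gripper_force": force on a finger pad.
Only numpy, scipy, OpenCV 4.12 (cv2) and the standard library are available. Lean on these libraries where they do the work, as an engineer would, in place of code of your own. Each camera call takes 0.05 s, during which the arm holds its last target. There are 200 camera calls.

## Working session

There is one attempt and no reset: what is moved stays moved. The work goes in short steps, each a Python script; the robot and the scene stay as the last script left them, time stands still between calls to the robot, and variables do not carry over. Pictures are saved under pics/ and viewed, at most 10 in all, crops included, and the job is handed in when it is done.

```bash
mkdir -p pics; ls; python3 - <<'E'
from plant import *
import cv2,numpy as np
ims=[]
for n in("scene","top"):
    p=optics.capture(n);cv2.imwrite(f"pics/{n}0.png",p["pixels"][:,:,::-1]);print(n,p["vertical_fov"],p["cx"],p["cy"],np.round(p["R"],3).tolist(),np.round(p["t"],1))
    for l in("riser","long_blank","short_blank","tape_roll","clip_tub"):
        print(l,[(np.round(d["rect"]).tolist(),round(d["conf"],2)) for d in finder.recognise(p,l)][:5])
E
```

```text
pics
scene 55.62478649053249 322.6246416800479 199.73855801448252 [[-0.545, -0.838, -0.013], [-0.563, 0.377, -0.735], [0.622, -0.393, -0.678]] [333.1 369.  839.2]
riser []
long_blank [([333.0, 150.0, 20.0, 28.0], 0.81), ([319.0, 195.0, 56.0, 28.0], 0.61)]
short_blank [([320.0, 180.0, 39.0, 20.0], 0.69)]
tape_roll [([238.0, 252.0, 34.0, 38.0], 0.97), ([287.0, 265.0, 33.0, 36.0], 0.93), ([232.0, 217.0, 34.0, 29.0], 0.67)]
clip_tub [([233.0, 217.0, 31.0, 26.0], 0.23)]
top 46.99984086087248 317.2712211616723 199.78085617995964 [[0.01, -1.0, -0.007], [-0.997, -0.009, -0.076], [0.076, 0.008, -0.997]] [  27.2  585.7 1364.7]
riser [([287.0, 170.0, 109.0, 80.0], 0.79), ([237.0, 165.0, 26.0, 31.0], 0.32)]
long_blank [([365.0, 120.0, 42.0, 46.0], 0.9), ([308.0, 207.0, 61.0, 32.0], 0.69)]
short_blank []
tape_roll [([214.0, 215.0, 35.0, 28.0], 0.86), ([236.0, 168.0, 28.0, 31.0], 0.82), ([241.0, 249.0, 34.0, 36.0], 0.61)]
clip_tub [([422.0, 225.0, 26.0, 22.0], 0.94)]
```

View pics/scene0.png

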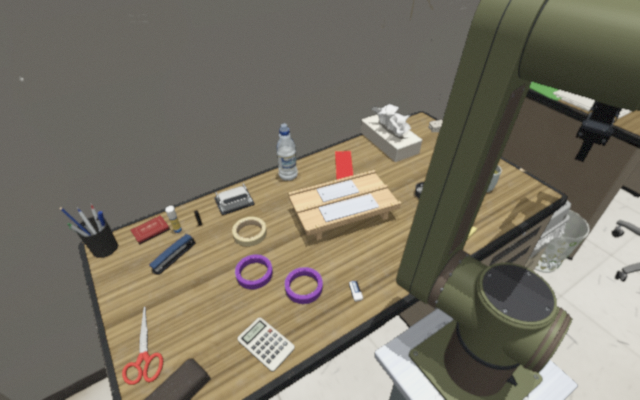

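```bash
python3 - <<'E'
import cv2
a=cv2.imread("pics/top0.png")[100:300,190:460];cv2.imwrite("pics/topc.png",cv2.resize(a,(800,593),interpolation=cv2.INTER_CUBIC))
E
```

```text
(no output)
```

View pics/topc.png

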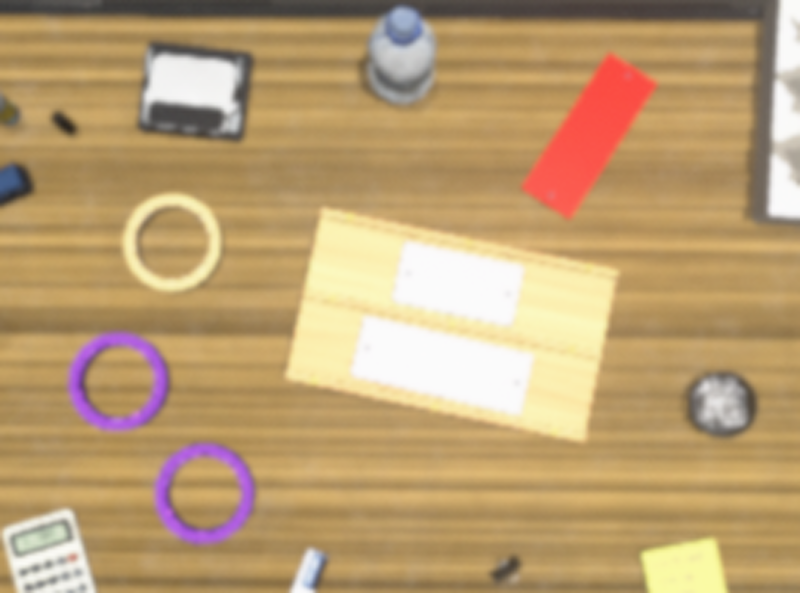

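The top crop shows a beige tape roll at crop (172,242), left of the riser (+y), and purple rings at (118,382) and (205,492), which aren't meant. The tub is at the right (720,404). Candidates for the long plate:
- bare plate in the near lane, (442,367), about 170 long: chosen
- bare plate in the far lane, (458,284), short
- red plate on the desk, (590,135): look-alike

The push is towards +y, with the fingers behind the right end. Next I'll take rough positions and then a closer wrist view.

```bash
cat > h.py <<'E'
from plant import *
import cv2,numpy as np
from scipy.spatial.transform import Rotation as Ro
def rays(p,uv):
    f=200/np.tan(np.radians(p["vertical_fov"])/2); d=(np.atleast_2d(uv).astype(float)-[p["cx"],p["cy"]])/f
    if p.get("fish"):
        r=np.linalg.norm(d,axis=1,keepdims=True)+1e-9; c=np.c_[d/r*np.sin(r),np.cos(r)]
    else: c=np.c_[d,np.ones(len(d))]
    R=np.array(p["R"]);return -R.T@np.array(p["t"]),c@R
def world(p,uv,z):
    o,d=rays(p,uv);return o+d*((z-o[2])/d[:,2])[:,None]
def down(yaw): # tool z down, tool y along world direction yaw
    y=np.array([np.cos(yaw),np.sin(yaw),0]);z=np.array([0,0,-1.]);return Ro.from_matrix(np.c_[np.cross(y,z),y,z])
def cap(n):
    p=optics.capture(n);p["fish"]=n=="wrist";return p
E
python3 - <<'E'
from h import *
p=cap("top")
c=lambda a:np.array(a)/2.963+[190,100]
r=world(p,c([(322,208),(618,270),(585,440),(287,380)]),69);print(r.round(0)[:,:2].tolist(),r.mean(0))
print([np.linalg.norm(r[i]-r[(i+1)%4]).round() for i in range(4)])
l=world(p,c([(363,316),(532,352),(522,414),(352,378)]),66);print(l.round(0)[:,:2].tolist(),l.mean(0),[np.linalg.norm(l[i]-l[(i+1)%4]).round() for i in range(4)])
yd=r[0]+r[3]-r[1]-r[2];yaw=np.arctan2(-yd[0],yd[1]);print(yaw)
m=l.mean(0)
for y in(yaw,yaw+np.pi):
    q=down(y).as_quat();print(y,solve_ik([m[0]-60,m[1]-60,330],q),solve_ik([m[0],m[1]-100,150],q))
w=cap("wrist");P=read_state();print(np.round(w["R"],2).tolist(),(-np.array(w["R"]).T@w["t"]).round(),w["vertical_fov"])
E
```

```text
[[668.0, 88.0], [609.0, -204.0], [443.0, -172.0], [498.0, 120.0]] [554.65356624 -42.04810623  69.        ]
[np.float64(298.0), np.float64(170.0), np.float64(297.0), np.float64(173.0)]
[[562.0, 46.0], [528.0, -120.0], [467.0, -110.0], [501.0, 56.0]] [514.53588094 -32.0427121   66.        ] [np.float64(170.0), np.float64(62.0), np.float64(170.0), np.float64(62.0)]
-0.19368639275074637
-0.19368639275074637 [-3.15632067e-01 -3.25016973e-01  2.00234169e+00 -4.44089210e-16
  1.46426794e+00 -1.21945674e-01] [-3.52278076e-01 -3.42333173e-03  2.03583034e+00 -4.44089210e-16
  1.10918564e+00 -1.58591683e-01]
2.947906260839047 None None
[[0.32, -0.95, 0.0], [-0.91, -0.31, 0.28], [-0.26, -0.09, -0.96]] [ 282. -590.  385.] 65.70646984690485
```

```bash
python3 - <<'E'
from h import *
q=down(-0.194).as_quat()
bot.move_to([500,-50,320],q)
bot.command_gripper(26)
p=cap("wrist");cv2.imwrite("pics/w1.png",p["pixels"][:,:,::-1])
for l in("long_blank","short_blank","riser"):
    for d in finder.regions_of(p,l)[:3]:
        cs,_=cv2.findContours(d["mask"].astype(np.uint8),0,2);k=max(cs,key=cv2.contourArea)[:,0]
        z=66 if l!="riser" else 69
        W=world(p,k,z)[:,:2].astype(np.float32);print(l,round(d["conf"],2),np.round(d["rect"]).tolist(),cv2.minAreaRect(W))
print(read_state()["clock"],read_state()["width"])
E
```

```text
long_blank 0.9 [439.0, 184.0, 88.0, 63.0] ((718.79052734375, -153.72979736328125), (51.90190124511719, 147.5364227294922), 57.254451751708984)
long_blank 0.79 [298.0, 86.0, 55.0, 144.0] ((514.9097290039062, -31.27307891845703), (170.45681762695312, 62.85464859008789), 77.06568145751953)
short_blank 0.61 [364.0, 107.0, 56.0, 104.0] ((594.434814453125, -46.295997619628906), (120.17230987548828, 61.041542053222656), 78.3875503540039)
riser 0.63 [283.0, 29.0, 155.0, 246.0] ((555.0925903320312, -38.64274597167969), (295.406494140625, 173.98135375976562), 78.93473815917969)
4.3833 26.23010334379222
```

View pics/w1.png

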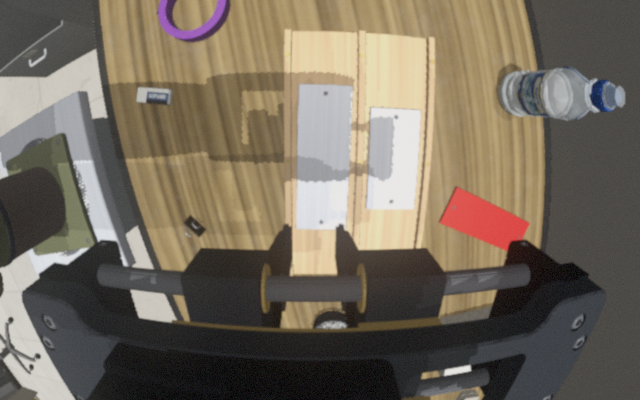

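The wrist view confirms the choice. The bare long plate is at (325,157), in the left (near) lane. The short plate is at (393,158) and the red one at (485,218), off the riser. The riser's +y end edge runs from (289,30) to (434,38).

```bash
python3 - <<'E'
from h import *
p=cap("wrist");g=cv2.cvtColor(p["pixels"],cv2.COLOR_RGB2GRAY)
e=world(p,[(289,30),(434,38)],69);print(e.round(1))
yaw=-0.193;yd=np.array([-np.sin(yaw),np.cos(yaw)]);xd=np.array([np.cos(yaw),np.sin(yaw)])
print("end s",e[:,:2]@yd,"x",e[:,:2]@xd,"top:",np.array([[668,88],[498,120],[609,-204],[443,-172]])@yd, "plate s,x",np.array([514.9,-31.3])@yd,np.array([514.9,-31.3])@xd)
cv2.imwrite("pics/w1c.png",cv2.resize(p["pixels"][15:250,270:450,::-1],None,fx=2.5,fy=2.5,interpolation=2))
# end edge from unsharp gradient along lane 1, straight line in world
c=np.array([514.9,-31.3])
E
```

```text
[[506.2 120.   69. ]
 [668.1  87.7  69. ]]
end s [214.90676439 214.24020706] x [473.76221953 638.88930125] top: [214.49123281 213.29040742 -83.40371249 -83.83732167] plate s,x 68.04104667451925 511.34344228457246
```

View pics/w1c.png

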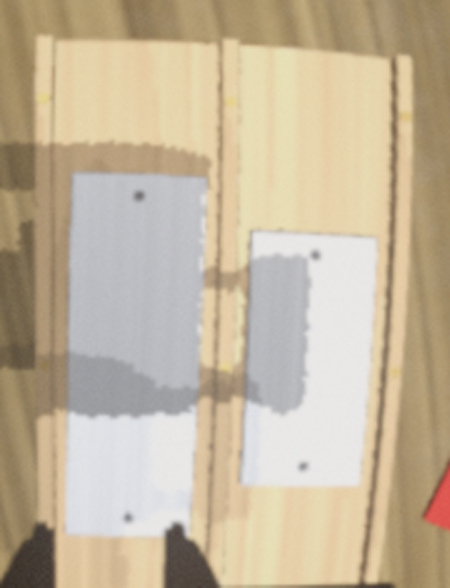

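```bash
cat >> h.py <<'E'
yaw=-0.193;yd=np.array([-np.sin(yaw),np.cos(yaw)]);xd=np.array([np.cos(yaw),np.sin(yaw)]);Q=down(yaw).as_quat()
def P(s,z,x=511.3): return [*(s*yd+x*xd),z]
def look(name=None):
    p=cap("wrist")
    if name: cv2.imwrite(name,p["pixels"][:,:,::-1])
    for d in finder.regions_of(p,"long_blank")[:4]:
        cs,_=cv2.findContours(d["mask"].astype(np.uint8),0,2);k=max(cs,key=cv2.contourArea)[:,0]
        W=world(p,k,66)[:,:2];(c,sz,a)=cv2.minAreaRect(W.astype(np.float32))
        s=W@yd;print(round(d["conf"],2),"s,x",np.array(c)@yd,np.array(c)@xd,"size",sz,a,"front",np.percentile(s,98),s.max())
    return p
E
python3 - <<'E'
from h import *
bot.move_to(P(-45,190),Q)
hit=bot.move_straight(P(-45,136),rate=25,force_limit=4)
z=read_state()["tool_pos"][2];print(hit,z,read_state()["force"])
z0=z+2.5 if hit else 140
bot.move_straight(P(-45,z0),rate=20)
s1=89.5-10-15
h=bot.move_straight(P(s1,z0),rate=45,force_limit=25)
st=read_state();print(h,np.array(st["tool_pos"]),st["force"],st["clock"],"s",np.array(st["tool_pos"][:2])@yd,z0)
look("pics/w2.png")
E
```

```text
True 137.8748681282675 [0.15993134 0.24843443 3.32949785]
False [514.16632416 -34.80658739 140.37842131] [-0.48981195 -1.0091057   0.13295932] 9.9333 s 64.45884324646201 140.3748681282675
0.9 s,x 140.7839705454285 509.09568333439825 size (128.14979553222656, 59.94059753417969) 78.56221771240234 front 196.70179398424827 205.05310782083714
0.62 s,x 85.78179281299309 592.1599707453936 size (86.41246032714844, 62.16438674926758) 78.14794158935547 front 128.79532296963723 129.2483306390939
```

View pics/w2.png

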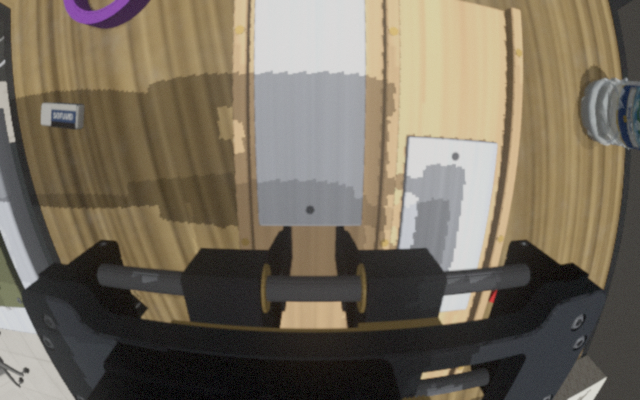

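The plate is straight in its lane with its rear edge at row 225, just ahead of the fingertips; the front end is out of frame. I'll back off and measure from higher up.

```bash
python3 - <<'E'
from h import *
bot.move_straight(P(55,140.4),rate=60)
bot.move_straight(P(55,300),rate=200)
p=look("pics/w3.png")
cv2.imwrite("pics/w3c.png",cv2.resize(p["pixels"][:260,250:470,::-1],None,fx=2.3,fy=2.3,interpolation=2))
st=read_state();print(st["clock"])
# lane-profile: brightness along s at lane centre, deck level
f=200/np.tan(np.radians(p["vertical_fov"])/2)
def px(X):
    c=np.array(p["R"])@X+p["t"];r=np.hypot(c[0],c[1]);th=np.arctan2(r,c[2]);return [p["cx"]+f*th*c[0]/r,p["cy"]+f*th*c[1]/r]
S=np.arange(60,270,1.)
for n,x,z in(("plate",511.3,66),("strip",470.3,69),("mid",552.3,69)):
    m=np.float32([px(np.array([*(s*yd+x*xd),z])) for s in S])
    hsv=cv2.cvtColor(p["pixels"],cv2.COLOR_RGB2HSV).astype(np.float32)
    v=cv2.remap(hsv,m[:,:1].copy(),m[:,1:].copy(),1).reshape(-1,3)
    for ch in(1,2):
        d=np.abs(np.convolve(v[:,ch],[1,1,1,-1,-1,-1],"same")/3);i=np.argsort(-d)[:6];print(n,"HSV"[ch],[(S[k],round(float(d[k]))) for k in i])
E
```

```text
0.87 s,x 160.98423988945638 508.927851533787 size (170.23902893066406, 61.785011291503906) 78.37462615966797 front 245.84155816281142 245.99375597107482
0.75 s,x -10.027921324688075 733.6927884043314 size (51.30461120605469, 145.28121948242188) 57.41565704345703 front 37.17776640569145 38.405437203042396
11.3917
plate S [(np.float64(60.0), 84), (np.float64(254.0), 70), (np.float64(253.0), 64), (np.float64(77.0), 62), (np.float64(247.0), 61), (np.float64(248.0), 60)]
plate V [(np.float64(60.0), 156), (np.float64(254.0), 124), (np.float64(253.0), 116), (np.float64(61.0), 103), (np.float64(255.0), 76), (np.float64(252.0), 68)]
strip S [(np.float64(60.0), 87), (np.float64(254.0), 79), (np.float64(253.0), 70), (np.float64(61.0), 59), (np.float64(255.0), 48), (np.float64(252.0), 41)]
strip V [(np.float64(254.0), 155), (np.float64(60.0), 150), (np.float64(253.0), 137), (np.float64(61.0), 100), (np.float64(255.0), 97), (np.float64(252.0), 79)]
mid S [(np.float64(254.0), 81), (np.float64(60.0), 80), (np.float64(253.0), 69), (np.float64(61.0), 53), (np.float64(255.0), 51), (np.float64(252.0), 38)]
mid V [(np.float64(60.0), 154), (np.float64(254.0), 147), (np.float64(253.0), 129), (np.float64(61.0), 102), (np.float64(255.0), 91), (np.float64(252.0), 74)]
```

View pics/w3c.png

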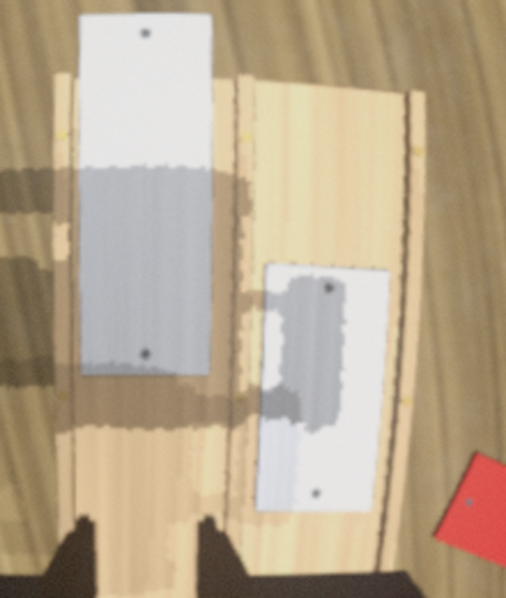

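The plate lies straight and overhangs the far end, its front edge at crop row 14. The strip ends are at (63,74), (245,76) and (418,92).

```bash
python3 - <<'E'
from h import *
p=cap("wrist")
c=lambda a:(np.array(a)-.5)/2.3+[250,0]
E=world(p,c([(63,74),(245,76),(418,92)]),69)[:,:2]@yd
F=world(p,c([(80,15),(212,13.5)]),66)[:,:2]@yd
print(E,F)
end=E.mean();rem=end+45-F.mean();print(end,rem)
assert 5<rem<22
bot.move_straight(P(50,140.4),rate=200)
bot.move_straight(P(64.46+rem,140.4),rate=35,force_limit=25)
print(np.array(read_state()["tool_pos"][:2])@yd)
bot.move_straight(P(60,140.4),rate=80)
bot.move_straight(P(60,310),rate=250)
p=look()
cv2.imwrite("pics/w4c.png",cv2.resize(p["pixels"][:260,250:470,::-1],None,fx=2.3,fy=2.3,interpolation=2));print(read_state()["clock"])
E
```

```text
[215.65675957 214.83112852 214.24426904] [245.53422149 246.12554833]
214.91071904271755 14.080834135245084
78.68985487549259
0.7 s,x -9.133387537773677 733.8011175864012 size (52.6702766418457, 145.4062042236328) 58.01264572143555 front 36.7916285166292 39.32576907026162
0.65 s,x 175.97294345895614 509.4957524911597 size (168.987548828125, 61.68108367919922) 78.75250244140625 front 260.39824042164463 260.49544737542726
14.6667
```

View pics/w4c.png

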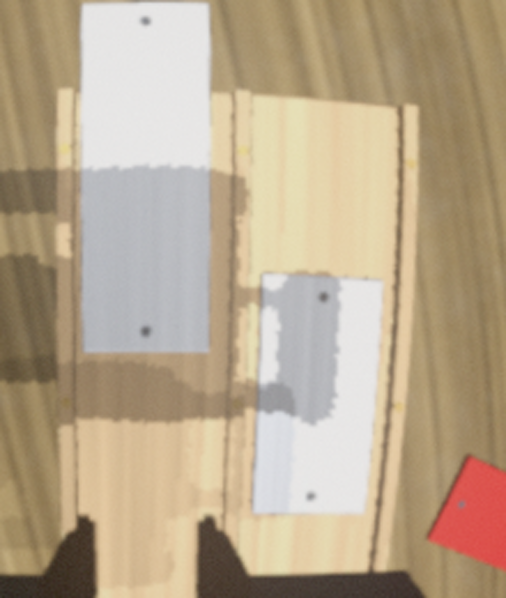

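The plate's front edge (crop row 3) is about 45.5 mm past the strip ends (row 90). It lies flat and straight, the short plate hasn't moved, and the gripper is clear.

```bash
python3 -c "
from plant import bot
print(bot.sign_off())"
```

```text
the job is handed in; nothing more can be done
None
```

I slid the long plate along its lane until about 45 mm of it stuck out past the tape-roll end of the riser. It is lying flat there, nothing else was touched, and the job was handed in at about 15 s.

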